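# Shut the tea tin and slide it under the corner shelf

## Robot

A 6-joint arm with a two-finger parallel gripper is mounted at the origin on the work surface. World frame = base frame: x ahead of the robot, y to its left, z up, the work surface at z = 0. Lengths are in mm, angles in rad, forces in N, time in s.
With the tool pointing down it reaches from about 300 to 775 mm from the base axis. Payload 14.6 kg.
Tool frame: the origin (TCP) lies between the finger pads; the fingertips stand 22 mm ahead of it and the grasp point (between the pads) lies 3 mm ahead of it (finger_overhang is the distance from the TCP to the fingertips, in mm); z points along the fingers, y is the direction in which the jaws open and shut (so a half turn about z gives the same grasp; the last joint's range is limited). The gripper opens to 94 mm and grips with 3 to 60 N. Pads are 16 mm wide; open, the fingers measure 119 mm over their backs; the gripper's body (75 mm by 177 mm) begins 78 mm behind the grasp point.
Start: joints at [1.16, 0.3, 1.521, -0, 1.321, -0.067], TCP at [185.384, 517.805, 227.446] pointing down, gripper open.
Joint ranges: [-3.03, 3.03], [-0.79, 2.21], [0.23, 2.52], [-1.04, 4.18], [0, 3.07], [-2.55, 2.55]. Speed limits (rad/s): [2.22, 2.22, 2.57, 3.14, 3.14, 3.14].

## Interface

Orientations are given as [roll, pitch, yaw] about the fixed x, y, z axes, in that order (R = Rz(yaw) Ry(pitch) Rx(roll)).
In Python, from cell import * gives the robot as it stands.
- The arm moves only by the tool jog_arm, never from a script. Its argument "increments" is a list of rows, each a list of 7 numbers: the shift along the tool's x, y, z in cm, then the turn, a rotation vector about the tool's x, y, z in degrees, then the finger opening in cm, from 0 to 9.4. In form: [[x, y, z, wx, wy, wz, grip], ...]. A call has 1 to 20 rows; each row shifts and turns the commanded pose from where the row before left it, along the tool's axes as they then stand; what a row does not reach is not made up. A row lasts 1/8 s, in which the tool goes at most 62.5 mm and 10.7 degrees, less where a joint would pass 70% of its speed; a pose out of reach is approached as far as the arm can. A call is refused whole if a number of a shift passes 6.25 or a number of a turn 10.7, either way. A call with a gripper value outside its range is refused whole. The fingers move at their own pace and stop on an object; "squeeze" is the grip in N (left out, the last holds). Time passes only in rows, so rows that do not move let the fingers close. It gives the time, the measured TCP pose, the force and the opening at its end, in the units of the state.
- read_state(): the state, without advancing time (a new reading comes with each control period).
- camera(name): name is "side" or "top" or "wrist"; returns a dict with "image" (400x640x3 uint8, red, green, blue), "K" (3x3 intrinsics, pixels), "rvec" (rotation vector, rad) and "tvec" (3), from world to camera coordinates, as OpenCV has them. Camera axes: x right, y down, z forward; pixel columns grow to the right and rows downward; lengths in mm; the calibration is good to about 2 mm. The wrist camera is an equidistant fisheye: a pixel r from the principal point sees the ray r / f radians off the axis. A picture is of the moment at which its call begins. There is no depth.
- sign_off(): hands the job in, once; it reports no verdict.
Trained networks look in a picture, given as the dict that the camera call returned (one of the last four; its "shot" number tells which), for a name from the list of things; names that differ only in an ending like _2 or _b are one class to them, and where a whole thing is asked for, a point or a joint stands for the part that bears it (a point fixed in the world has none). Each returns a list of dicts, best first, with "conf" (0 to 1); they miss things now and then, are a little off and sometimes report something else, mostly with a low value. They report only what shows in the picture. A call takes as long as a camera call. They do not tell look-alikes from the thing itself.
- recognise(picture, name): "centre" ([x, y, z] in mm, in the coordinates of the camera as it stood for that picture, good to about 4 mm: the middle of the surface that is visible of it).
- regions_of(picture, name): "mask" (400x640 bool, what is visible of it).
The state is a dict: "clock": time; "joints": joint angles; "qd": joint speeds; "effort": joint torques, N m; "eef_pos": TCP position; "eef_rot": TCP orientation; "wrist_force": force on the tool from outside, world axes, zero at the start; "moment": the same for the moment, N m; "finger_gap": finger opening in mm.
Only numpy, scipy, OpenCV 4.12 (cv2) and the standard library are available. Lean on these libraries where they do the work, as an engineer would, in place of code of your own. Each camera call takes 0.05 s, during which the arm holds its last target.

## Task

Shut the tea tin's lid fully, then slide the tin along the counter, hinge end first and without lifting it off, into the empty bay under the cream shelf (the right-hand one seen from the robot) until its front end is flush with the shelf's front edge (within a centimetre), standing straight in the bay. The tin and its lid must not touch the shelf's underside or uprights, and the mug, the bamboo rest and the jar must stay where they are.

Things in the scene. Friction and masses are not known exactly. Their poses are not given: they have to be found in the camera images.
- tin: Low stainless tea tin, loose, 140 mm long (its x), 66 wide (its y), walls 54 high, 60 with the lid shut; about 0.5 kg. Origin: centre of its underside. Hinge at its +x end, which points roughly to the shelf: hinge line along its y at x = +70, z = 54 mm. The -x end is the front. Smooth sides: grip across the 66 mm or push the front.
- tin_front (a point): Middle of the tin's front (-x) end face, 30 mm above its underside; same axes as the tin.
- tin_lid (a joint): Tin's lid, a flat steel plate 140 x 66 x 6 mm; angle in rad: 0 shut (flat on the tin), growing to 1.6 as its free (front) end rises. Starts open at 1.0 to 1.5, leaning over the tin. Stiff hinge (about 0.1 N m): it stays where left and must be pushed all the way shut on its outer face, the one towards the shelf.
- shelf: Cream low shelf, fixed. Board 200 mm deep (its x), 330 wide (its y), underside 76 mm above the counter, top 92. Uprights 16 mm thick at y = -157, 0, +157 make two bays 141 mm wide, open front and back. Origin: under its centre at counter level. Front edge x = -100, facing the robot; +x runs inwards. Spoon rail on top at the rear, 130 mm tall, x = 60 to 90, y = -155 to -5.
- bay_front (a point): Middle of the mouth of the empty bay (the shelf's -y bay), at counter level directly below the board's front edge; same axes as the shelf: +x runs into the bay, y across it.
- mug: Red enamel mug, empty, 80 mm diameter and high, standing on the shelf's top above the other bay. Origin: centre of its underside.
- rest: Bamboo spatula rest, 170 x 85 x 20 mm, lying in the shelf's other (+y) bay. Origin: centre of its underside.
- jar: Lidded glass jar, 80 mm diameter, 120 mm high, on the counter to the robot's left of the tin. Origin: centre of its underside.
Things that resemble listed ones, but are neither listed nor needed, are in the scene too. There is more than one size of the tin; the job needs the smallest.

How it is judged:
By the outcome, as a careful person would: the job done as asked, in the order asked, and still so for the second after the job is handed in, with the robot touching nothing.
It also fails if it takes over 64 s, if anything falls off the work surface, if the arm or the gripper's body presses on something with over 40 N, if the wrist force passes 120 N, or if a joint passes its speed limit or range.

## Working session

There is one attempt and no reset: what is moved stays moved. The work goes in short steps, Python scripts to look and compute and a tool call to move; the robot and the scene stay as the last step left them, time stands still between calls to the robot, and variables do not carry over. Pictures are saved under pics/ and viewed, and the job is handed in when it is done.

Besides the shell and the picture viewer there is one more tool, called after "Emit:" by a JSON object that holds its "method" and its "body". jog_arm: Moves the arm, as the interface text tells. Its arguments: {"type":"object","properties":{"increments":{"type":"array"},"squeeze":{"type":"number"}},"required":["increments"]}

```bash
ls; mkdir -p pics; python3 - <<'E'
from cell import *
import cv2
s=read_state();print(s)
for n in["top","side","wrist"]:
    p=camera(n);cv2.imwrite(f"pics/{n}0.png",p["image"][:,:,::-1]);print(n,p["K"],p["rvec"],p["tvec"],p["shot"])
E
```

```text
pics
{'clock': 0.0, 'joints': array([ 1.16040351e+00,  3.00437521e-01,  1.52158364e+00, -4.41047357e-06,
        1.32071665e+00, -6.65683482e-02]), 'qd': array([ 0.0002775 ,  0.00090988, -0.00060054,  0.00228524,  0.00110568,
        0.00076243]), 'effort': array([ 6.46163589e-04, -5.31802905e+01, -3.52740061e+01,  7.08806422e-02,
        2.44899967e-02, -1.31711677e-04]), 'eef_pos': array([185.28975656, 517.59088324, 226.90366028]), 'eef_rot': array([-3.14044975e+00, -7.19121004e-05,  2.79776924e+00]), 'wrist_force': array([0.17981293, 0.49828357, 0.72622766]), 'moment': array([ 0.01779793,  0.03769833, -0.01747656]), 'finger_gap': 94.18080366407447}
top [[390.61000841   0.         315.55898484]
 [  0.         390.61000841 200.05390105]
 [  0.           0.           1.        ]] [ 2.1440357  -2.05580809  0.22455175] [ 60.5930972  550.81100211 730.51879143] 1
side [[374.78924948   0.         318.41612639]
 [  0.         374.78924948 203.85055195]
 [  0.           0.           1.        ]] [ 2.13462391 -0.80759673  0.37441071] [-375.54803584  320.93054457  438.70923374] 2
wrist [[309.70691629   0.         320.78677188]
 [  0.         309.70691629 199.69804339]
 [  0.           0.           1.        ]] [-2.36910579 -1.66957888 -0.2372336 ] [-550.26594341  -30.49325057  393.04623061] 3
```

View pics/top0.png

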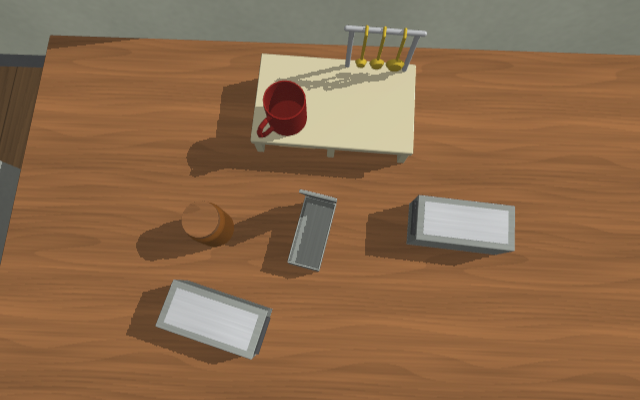

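View pics/side0.png

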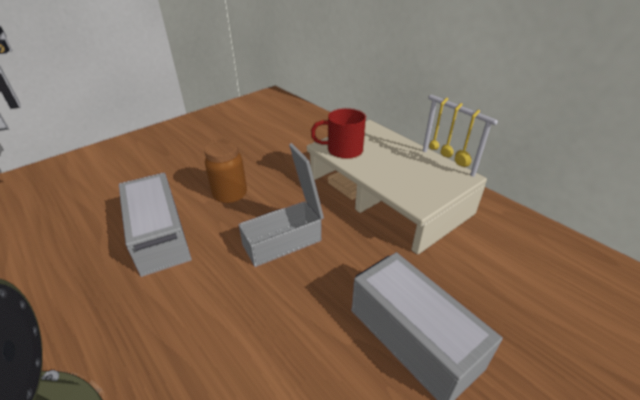

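View pics/wrist0.png

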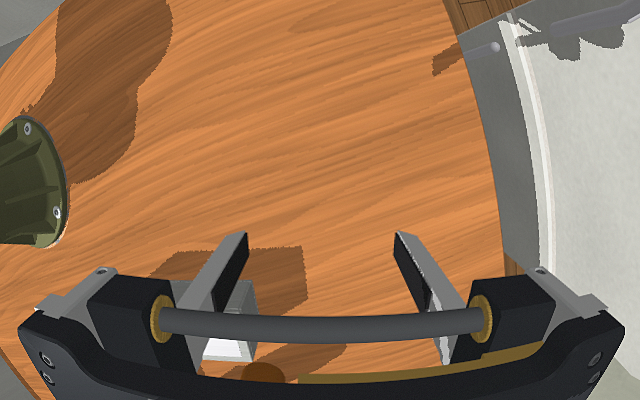

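```bash
cat > h.py <<'E'
import numpy as np,cv2
from cell import *
def proj(p,P):
    q,_=cv2.projectPoints(np.asarray(P,float).reshape(-1,3),p["rvec"],p["tvec"],p["K"],None);return q.reshape(-1,2)
def back(p,uv,z):
    R=cv2.Rodrigues(p["rvec"])[0];c=-R.T@p["tvec"].ravel()
    d=R.T@np.linalg.inv(p["K"])@np.array([uv[0],uv[1],1.]);return c+d*(z-c[2])/d[2]
def crop(p,x0,y0,x1,y1,f,name,polys=()):
    im=cv2.resize(p["image"][y0:y1,x0:x1,::-1],None,fx=f,fy=f,interpolation=cv2.INTER_CUBIC)
    for P,col in polys:
        u=((proj(p,P)-[x0,y0]+.5)*f).astype(int)
        cv2.polylines(im,[u.reshape(-1,1,2)],False,col,1)
    cv2.imwrite("pics/"+name,im)
def c2w(p,c):
    R=cv2.Rodrigues(p["rvec"])[0];return R.T@(np.array(c)-np.array(p["tvec"]).ravel())
E
python3 - <<'E'
from h import *
P={n:camera(n) for n in("top","side")}
for n in P:
    for t in["tin","shelf","mug","rest","jar","tin_lid"]:
        for r in recognise(P[n],t)[:5]: print(n,t,round(r["conf"],2),c2w(P[n],r["centre"]).round(0))
crop(P["top"],270,170,370,290,5,"t1.png");crop(P["top"],230,20,430,170,4,"t2.png")
crop(P["side"],220,130,340,280,4,"s1.png");crop(P["side"],300,80,500,260,4,"s2.png")
E
```

```text
top tin 0.86 [496.  87.   6.]
top tin 0.6 [311. 263.  83.]
top tin 0.56 [ 507. -203.   82.]
top shelf 0.96 [758.  23.  91.]
top shelf 0.21 [493.  89.  -1.]
top mug 0.6 [720. 153. 130.]
top mug 0.34 [494.  89.  -1.]
top jar 0.96 [484. 287. 119.]
top tin_lid 0.95 [ 509. -211.   80.]
top tin_lid 0.81 [308. 268.  80.]
top tin_lid 0.75 [529.  80. 192.]
side tin 0.98 [502.  74.  38.]
side tin 0.66 [299. 207.  85.]
side tin 0.66 [ 483. -228.   87.]
side tin 0.49 [476. 272.  81.]
side shelf 0.84 [743. -26.  96.]
side mug 0.83 [688. 141. 146.]
side mug 0.26 [745. -25.  98.]
side rest 0.66 [690. 138.  12.]
side rest 0.33 [748. -25.  96.]
side jar 0.9 [476. 272.  80.]
side jar 0.51 [689. 140. 145.]
side tin_lid 0.95 [304. 252.  88.]
side tin_lid 0.89 [534.  69. 137.]
side tin_lid 0.72 [ 508. -224.   83.]
side tin_lid 0.66 [744. -21.  94.]
```

View pics/t1.png

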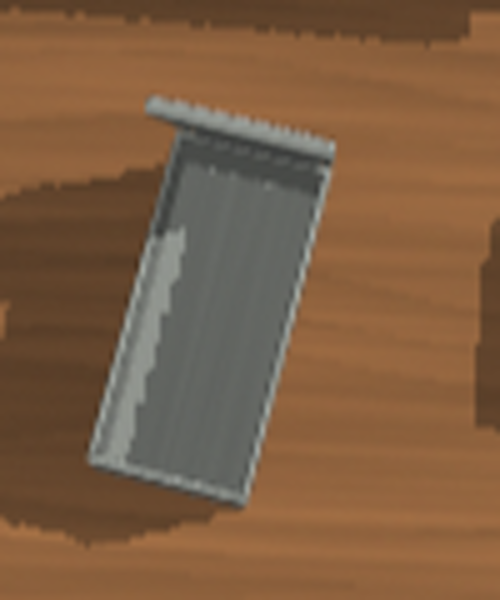

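View pics/t2.png

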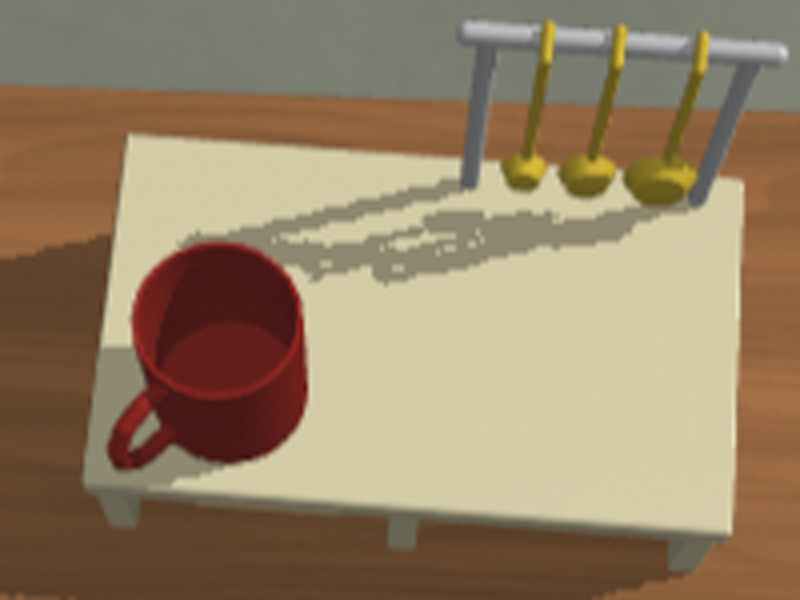

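View pics/s1.png

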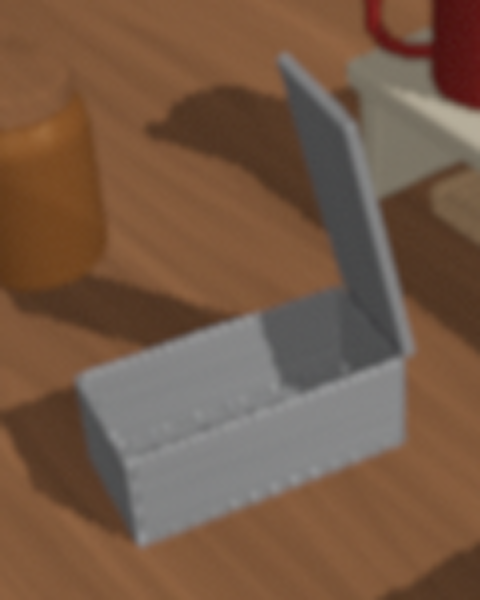

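View pics/s2.png

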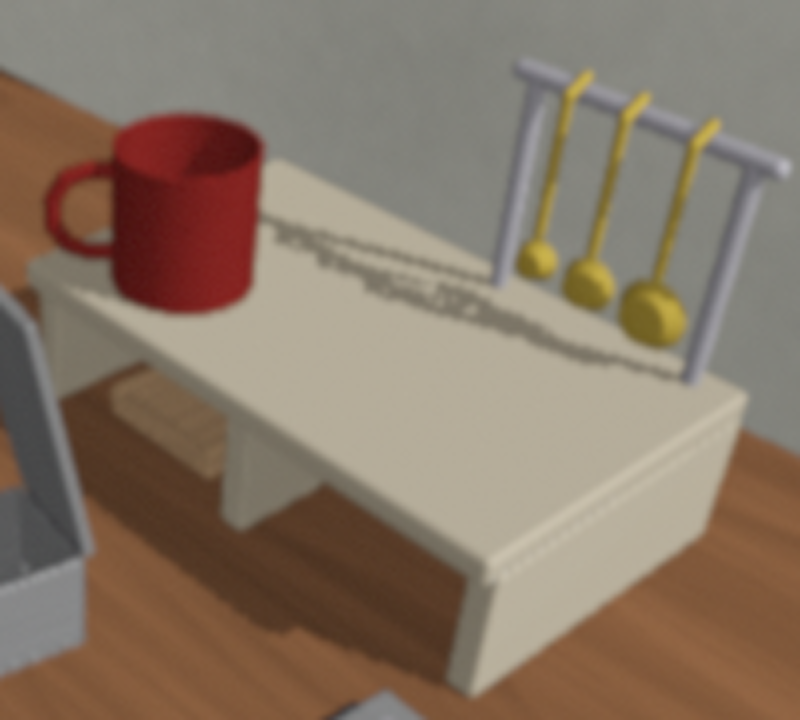

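```bash
cat > fit.py <<'E'
from h import *
from scipy.optimize import least_squares
T=camera("top");S=camera("side")
def rz(a):return np.array([[np.cos(a),-np.sin(a),0],[np.sin(a),np.cos(a),0],[0,0,1]])
def pl(P,x,y,a):return np.asarray(P,float)@rz(a).T+[x,y,0]
def px(l,x0,y0,f):return (np.array(l,float)+.5)/f-.5+[x0,y0]
def lid(a,y,out,r=140):
    return [70-r*np.cos(a)+out*np.sin(a),y,54+r*np.sin(a)+out*np.cos(a)]
def tinres(v,full=True):
    x,y,a,l=v
    t=pl([[-70,33,54],[-70,-33,54],lid(l,33,6),lid(l,-33,6)],x,y,a)
    s=pl([[-70,33,54],[-70,-33,54],[-70,-33,0],[70,-33,0],lid(l,33,0),lid(l,-33,0)],x,y,a)
    return np.concatenate([(proj(T,t)-px([(92,463),(246,502),(150,97),(335,143)],270,170,5)),
     (proj(S,s)-px([(78,381),(131,455),(142,546),(404,443),(281,57),(350,128)],220,130,4))]).ravel()
r=least_squares(tinres,[490,85,-.2,1.3]);print("tin",r.x.round(3));print(r.fun.reshape(-1,2).round(1).tolist())
def shres(v):
    t=pl([[-100,165,92],[-100,-165,92],[100,165,92],[100,-165,92]],*v)
    s=pl([[-100,-165,92],[100,-165,92],[-100,165,92],[100,165,92],[-100,-165,0]],*v)
    return np.concatenate([(proj(T,t)-px([(85,488),(732,533),(128,134),(743,181)],230,20,4)),
     (proj(S,s)-px([(488,568),(746,398),(32,263),(280,160),(472,695)],300,80,4))]).ravel()
q=least_squares(shres,[760,20,0]);print("shelf",q.x.round(3));print(q.fun.reshape(-1,2).round(1).tolist())
print("bay front",pl([[-100,-78.5,0]],*q.x))
E
python3 fit.py
```

```text
tin [ 4.83783e+02  8.87510e+01 -2.13000e-01  1.37100e+00]
[[-1.4, -0.5], [0.1, 0.2], [-0.6, -0.8], [0.2, -0.5], [-0.1, -1.0], [-0.4, 2.7], [0.3, 0.7], [1.2, -0.1], [-0.6, 0.4], [-0.3, 0.6]]
shelf [ 7.51554e+02  5.28300e+01 -3.80000e-02]
[[-1.3, -0.9], [0.8, 0.2], [-1.0, -0.6], [0.5, -1.4], [1.5, -0.8], [1.8, -1.2], [-1.5, 0.0], [-0.4, -0.2], [-2.8, 4.0]]
bay front [[648.60762198 -21.76403967   0.        ]]
```

```bash
cat >> fit.py <<'E'
def ov(tv,sv,tag,T,S):
    x,y,a,l=tv
    Y=(0,255,255);G=(0,255,0)
    b=[[-70,33,0],[-70,-33,0],[70,-33,0],[70,33,0],[-70,33,0]]
    polys=[(pl(b,x,y,a),Y),(pl(np.array(b)+[0,0,54],x,y,a),Y)]+[(pl([c,[c[0],c[1],54]],x,y,a),Y) for c in b[:4]]
    for o in (0,6): polys.append((pl([lid(l,33,o,0),lid(l,33,o),lid(l,-33,o),lid(l,-33,o,0)],x,y,a),G))
    for z in(92,76):polys.append((pl([[-100,165,z],[-100,-165,z],[100,-165,z],[100,165,z],[-100,165,z]],*sv),G))
    for c in(-157,0,157):
        for xx in(-100,100):
            polys.append((pl([[xx,c-8,76],[xx,c-8,0],[xx,c+8,0],[xx,c+8,76]],*sv),Y))
    crop(T,230,20,430,290,3,tag+"t.png",polys);crop(S,220,80,500,280,3,tag+"s.png",polys)
if __name__=="__main__": ov(r.x,q.x,"ov1",T,S)
E
python3 fit.py>/dev/null
```

```text
(no output)
```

View pics/ov1t.png

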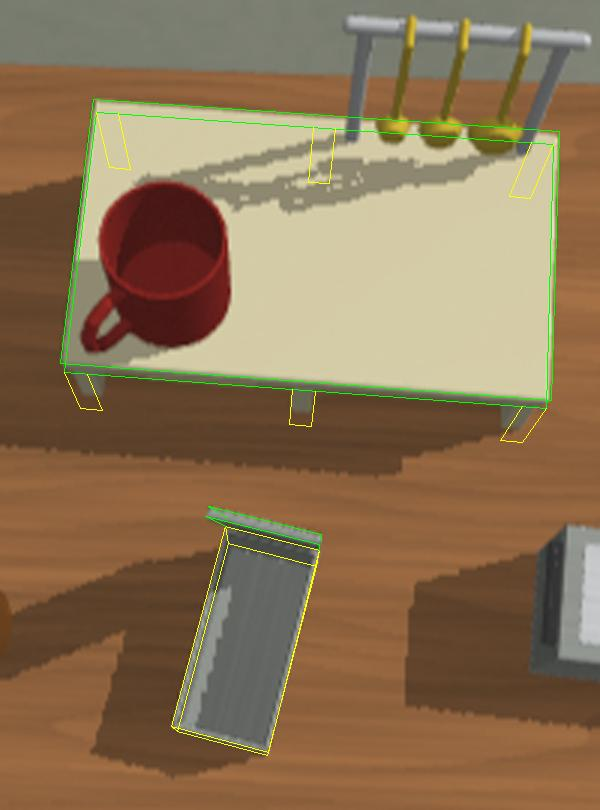

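View pics/ov1s.png

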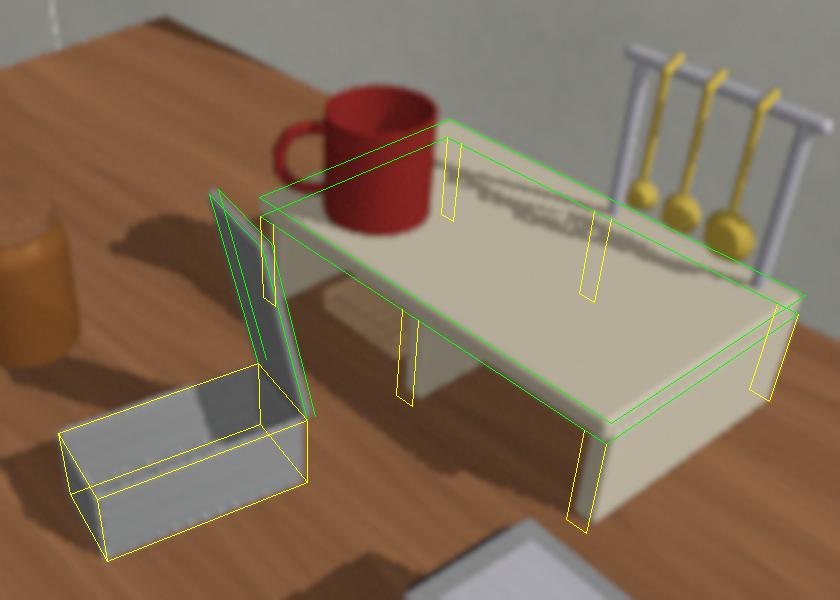

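```bash
sed -i 's/\[-100,-165,0\]\],\*v/[-90,-165,0]],*v/' fit.py; python3 fit.py
cat > go.py <<'E'
# usage: rel moves: from commanded pose to target (world), prints tool-frame shift in cm and tool z turn deg
import numpy as np,sys
from scipy.spatial.transform import Rotation as Ro
def rel(cur,yaw,tgt,tyaw):
    R=Ro.from_euler("xyz",[np.pi,0,yaw]).as_matrix()
    d=R.T@(np.array(tgt)-np.array(cur))/10
    return d.round(2),-round(np.degrees(tyaw-yaw),2)
E
python3 - <<'E'
from go import *
t=np.array([483.8,88.75]);a=-.213
def W(x,z):return [t[0]+x*np.cos(a),t[1]+x*np.sin(a),z]
c=[185.4,517.8,227.4];y=2.798
yt=np.pi+a
p=W(88,260);print(p,rel(c,y,[c[0],c[1],260],yt),rel([c[0],c[1],260],yt,p,yt))
prev=W(88,185);print("down 7.5")
for A in [1.37,1.2,1.0,.8,.6,.4,.2,0]:
    r=110;n=W(70-r*np.cos(A)+6*np.sin(A)+8,54+r*np.sin(A)+6*np.cos(A)+22)
    print(A,np.round(n),rel(prev,yt,n,yt)[0]);prev=n
E
```

```text
tin [ 4.83783e+02  8.87510e+01 -2.13000e-01  1.37100e+00]
[[-1.4, -0.5], [0.1, 0.2], [-0.6, -0.8], [0.2, -0.5], [-0.1, -1.0], [-0.4, 2.7], [0.3, 0.7], [1.2, -0.1], [-0.6, 0.4], [-0.3, 0.6]]
shelf [ 7.50532e+02  5.28900e+01 -4.30000e-02]
[[-1.6, -0.8], [0.5, 1.0], [-0.8, -0.5], [0.7, -0.6], [0.6, -0.5], [1.5, -0.8], [-1.7, -0.0], [-0.3, -0.1], [-0.1, 1.8]]
bay front [[647.21747247 -21.19299534   0.        ]]
[np.float64(569.811299864764), np.float64(70.14741158941456), 260] (array([ 0.  ,  0.  , -3.26]), np.float64(-7.48)) (array([-47.04, -35.63,  -0.  ]), np.float64(-0.0))
down 7.5
1.37 [544.  76. 185.] [ 2.61 -0.    0.  ]
1.2 [527.  80. 181.] [ 1.82 -0.    0.43]
1.0 [507.  84. 172.] [ 2.01 -0.    0.89]
0.8 [489.  88. 159.] [ 1.79 -0.    1.27]
0.6 [475.  91. 143.] [ 1.51 -0.    1.6 ]
0.4 [463.  93. 124.] [ 1.16 -0.    1.87]
0.2 [456.  95. 104.] [ 0.76 -0.    2.06]
0 [453.  96.  82.] [ 0.34 -0.    2.17]
```

Emit:
{"method": "jog_arm", "body": {"increments": [[0,0,-3.26,0,0,-7.48,0],[-3.36,-2.545,0,0,0,0,0],[-3.36,-2.545,0,0,0,0,0],[-3.36,-2.545,0,0,0,0,0],[-3.36,-2.545,0,0,0,0,0],[-3.36,-2.545,0,0,0,0,0],[-3.36,-2.545,0,0,0,0,0],[-3.36,-2.545,0,0,0,0,0],[-3.36,-2.545,0,0,0,0,0],[-3.36,-2.545,0,0,0,0,0],[-3.36,-2.545,0,0,0,0,0],[-3.36,-2.545,0,0,0,0,0],[-3.36,-2.545,0,0,0,0,0],[-3.36,-2.545,0,0,0,0,0],[-3.36,-2.545,0,0,0,0,0],[0,0,0,0,0,0,0],[0,0,0,0,0,0,0]], "squeeze": 15}}

```text
clock: 3.28
eef_pos: [569.4, 70.3, 259.9]
eef_rot: [3.142, -0.0, 2.928]
wrist_force: [0.6, -0.3, -0.6]
finger_gap: 0.4
```

Emit:
{"method": "jog_arm", "body": {"increments": [[0,0,2.5,0,0,0,0],[0,0,2.5,0,0,0,0],[0,0,2.5,0,0,0,0],[0,0,0,0,0,0,0]]}}

```text
clock: 3.78
eef_pos: [568.6, 70.9, 184.0]
eef_rot: [-3.141, -0.003, 2.93]
wrist_force: [0.6, -0.3, -0.6]
finger_gap: 0.7
```

```bash
python3 - <<'E'
from h import *
for n in("side","top"):
    p=camera(n); crop(p,*((220,80,500,280,3) if n=="side" else (230,100,430,290,3)),n+"2.png")
E
```

```text
(no output)
```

View pics/side2.png

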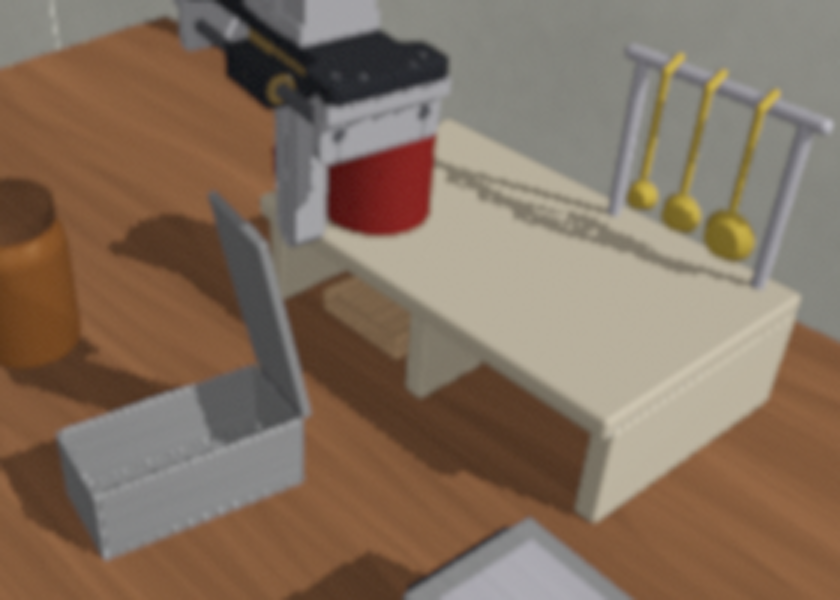

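View pics/top2.png

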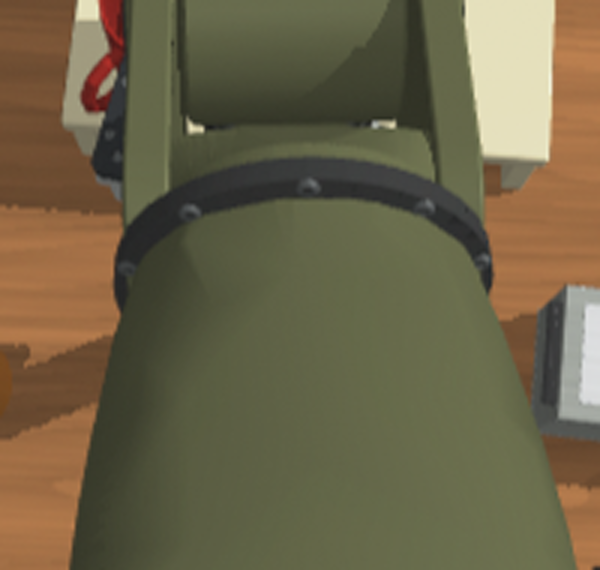

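Emit:
{"method": "jog_arm", "body": {"increments": [[1.3,0,0,0,0,0,0],[1.3,0,0,0,0,0,0],[0.91,0,0.21,0,0,0,0],[0.91,0,0.22,0,0,0,0],[1.0,0,0.45,0,0,0,0],[1.0,0,0.45,0,0,0,0],[0.9,0,0.63,0,0,0,0],[0.9,0,0.64,0,0,0,0],[0.75,0,0.8,0,0,0,0],[0.75,0,0.8,0,0,0,0],[0,0,0,0,0,0,0]]}}

```text
clock: 5.25
eef_pos: [474.1, 90.7, 142.4]
eef_rot: [-3.141, -0.001, 2.929]
wrist_force: [0.1, -0.6, 0.7]
finger_gap: 0.1
```

```bash
python3 - <<'E'
from h import *
p=camera("side"); crop(p,220,80,500,280,3,"side3.png")
E
```

```text
(no output)
```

View pics/side3.png

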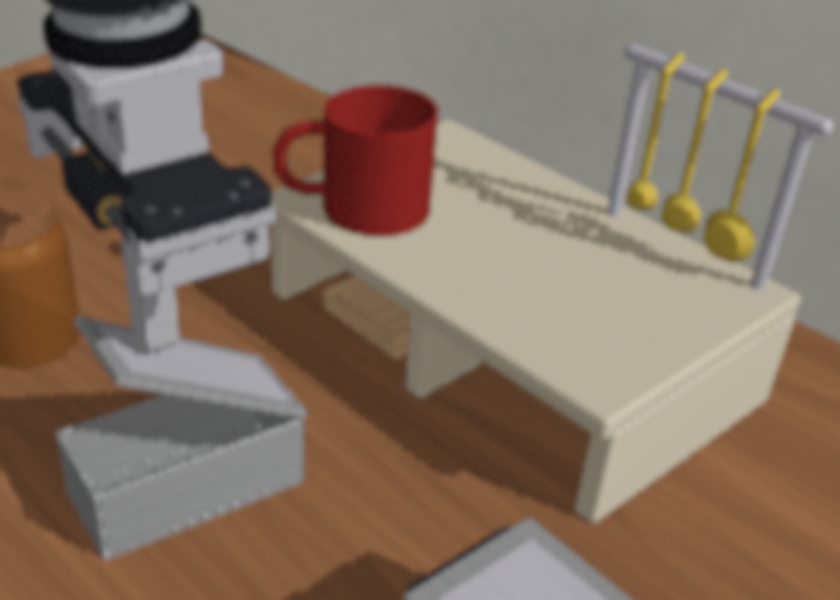

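Emit:
{"method": "jog_arm", "body": {"increments": [[0.58,0,0.93,0,0,0,0],[0.58,0,0.94,0,0,0,0],[0.38,0,1.03,0,0,0,0],[0.38,0,1.03,0,0,0,0],[0.17,0,0.9,0,0,0,0],[0.17,0,0.9,0,0,0,0],[0,0,0.2,0,0,0,0],[0,0,0.2,0,0,0,0],[0,0,0,0,0,0,0]]}}

```text
clock: 6.42
eef_pos: [452.7, 95.4, 82.2]
eef_rot: [3.142, 0.0, 2.928]
wrist_force: [-3.2, -0.4, 5.5]
finger_gap: 0.7
```

Emit:
{"method": "jog_arm", "body": {"increments": [[0,0,0.2,0,0,0,0],[0,0,0.15,0,0,0,0],[0,0,0,0,0,0,0]]}}

```text
clock: 6.8
eef_pos: [453.0, 95.5, 81.2]
eef_rot: [3.141, 0.001, 2.928]
wrist_force: [-20.4, -3.3, 45.4]
finger_gap: 0.7
```

Emit:
{"method": "jog_arm", "body": {"increments": [[0,0,-1,0,0,0,0],[0,0,-3,0,0,0,9.4],[0,0,-4,0,0,0,9.4],[0,0,-4,0,0,0,9.4],[0,0,0,0,0,0,9.4]]}}

```text
clock: 7.42
eef_pos: [453.8, 95.5, 201.0]
eef_rot: [3.14, 0.005, 2.928]
wrist_force: [-0.9, 0.1, -0.3]
finger_gap: 37.0
```

```bash
python3 - <<'E'
from h import *
p=camera("side"); crop(p,200,80,400,280,4,"side4.png")
p=camera("wrist"); cv2.imwrite("pics/w4.png",p["image"][:,:,::-1])
p=camera("top"); cv2.imwrite("pics/top4.png",p["image"][:,:,::-1])
E
```

```text
(no output)
```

View pics/side4.png

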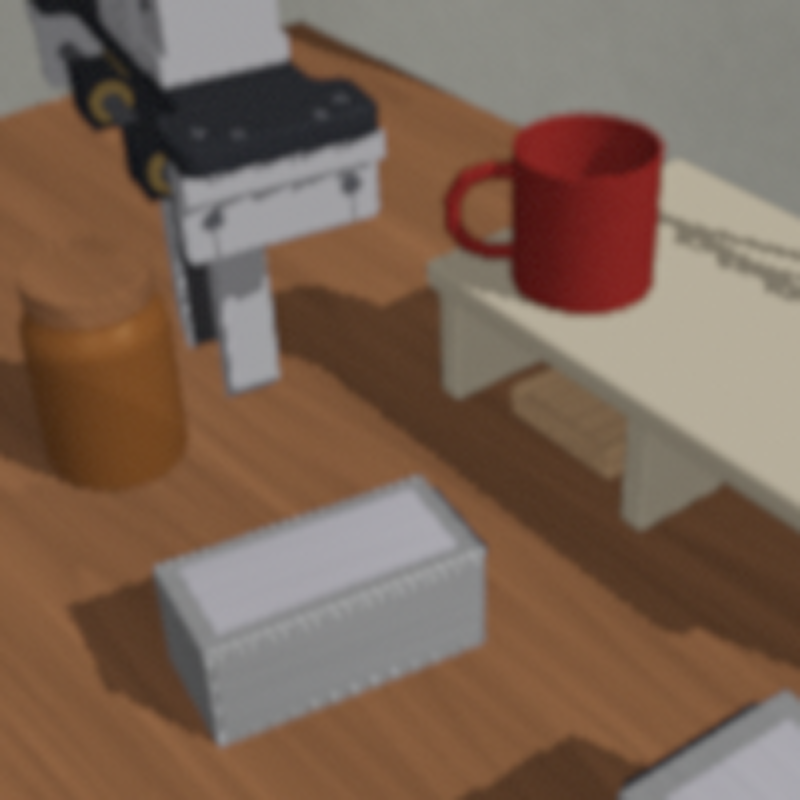

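View pics/w4.png

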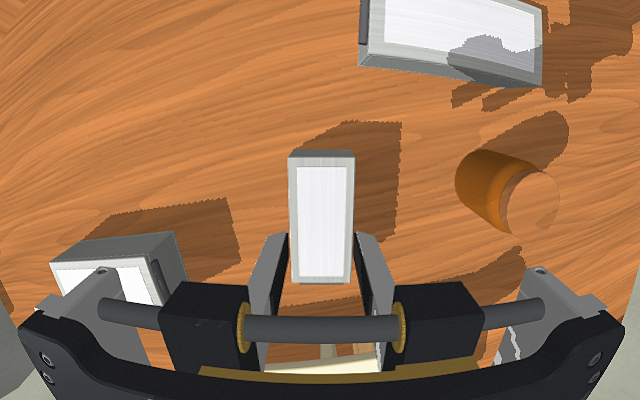

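View pics/top4.png

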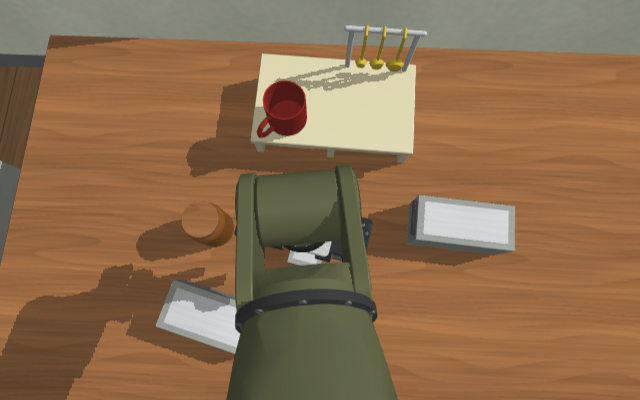

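Emit:
{"method": "jog_arm", "body": {"increments": [[0.8,0,0,0,0,0,9.4],[0.8,0,0,0,0,0,9.4],[0.9,0,0,0,0,0,9.4],[0,0,0,0,0,0,9.4],[0,0,3,0,0,0,9.4],[0,0,3,0,0,0,9.4],[0,0,0,0,0,0,9.4]]}}

```text
clock: 8.45
eef_pos: [427.4, 100.5, 137.0]
eef_rot: [-3.14, -0.003, 2.928]
wrist_force: [0.7, 0.4, -0.0]
finger_gap: 94.0
```

```bash
python3 - <<'E'
from h import *
p=camera("side"); crop(p,200,80,400,280,4,"side5.png")
p=camera("wrist"); cv2.imwrite("pics/w5.png",p["image"][:,:,::-1])
E
```

```text
(no output)
```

View pics/w5.png

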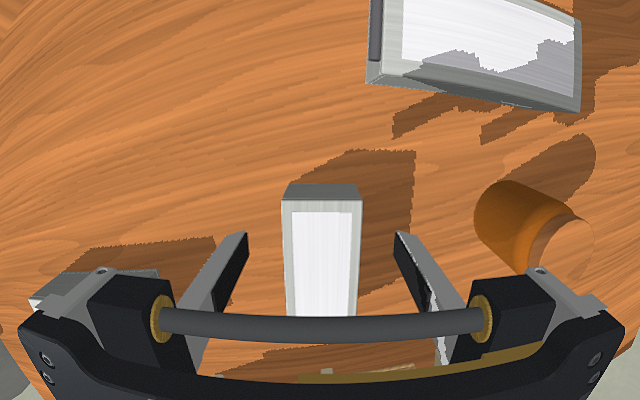

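View pics/side5.png

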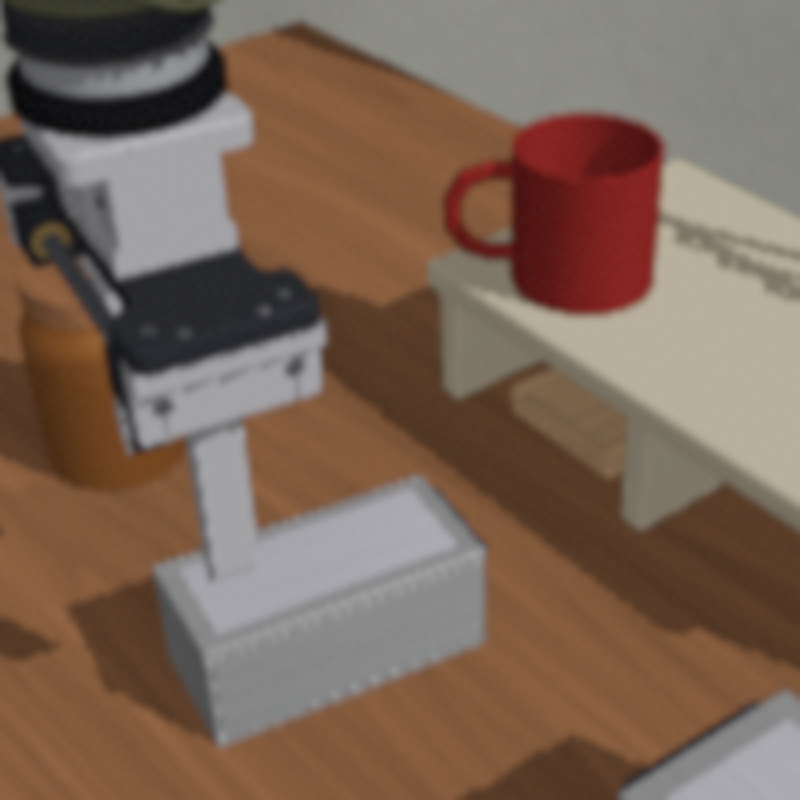

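Emit:
{"method": "jog_arm", "body": {"increments": [[0,0,2.6,0,0,0,9.4],[0,0,2.6,0,0,0,9.4],[0,0,2.6,0,0,0,9.4],[0,0,2.6,0,0,0,9.4],[0,0,0,0,0,0,9.4],[0,0,0,0,0,0,6.0],[0,0,0,0,0,0,6.0],[0,0,0,0,0,0,6.0],[0,0,0,0,0,0,6.0],[0,0,0,0,0,0,6.0]], "squeeze": 20}}

```text
clock: 9.8
eef_pos: [428.6, 100.8, 34.9]
eef_rot: [3.141, 0.001, 2.929]
wrist_force: [-2.4, -0.4, 7.9]
finger_gap: 65.8
```

```bash
python3 - <<'E'
from go import *
b=np.array([647.2,-21.2]);s=-.043;d=np.array([np.cos(s),np.sin(s)])
A=b-166.5*d
print(A,rel([428.6,100.8,34.9],2.929,[*A,34.9],np.pi+s),rel([428.6,100.8,34.9],np.pi+s,[*A,34.9],np.pi+s))
E
```

```text
[480.85390553 -14.04270612] (array([ -7.53, -10.12,  -0.  ]), np.float64(-9.72)) (array([ -5.71, -11.25,  -0.  ]), np.float64(-0.0))
```

Emit:
{"method": "jog_arm", "body": {"increments": [[0,0,-0.05,0,0,0,6.0],[0,0,0,0,0,-2.43,6.0],[0,0,0,0,0,-2.43,6.0],[0,0,0,0,0,-2.43,6.0],[0,0,0,0,0,-2.43,6.0],[-0.57,-1.125,0,0,0,0,6.0],[-0.57,-1.125,0,0,0,0,6.0],[-0.57,-1.125,0,0,0,0,6.0],[-0.57,-1.125,0,0,0,0,6.0],[-0.57,-1.125,0,0,0,0,6.0],[-0.57,-1.125,0,0,0,0,6.0],[-0.57,-1.125,0,0,0,0,6.0],[-0.57,-1.125,0,0,0,0,6.0],[-0.57,-1.125,0,0,0,0,6.0],[-0.57,-1.125,0,0,0,0,6.0],[0,0,0,0,0,0,6.0]]}}

```text
clock: 11.8
eef_pos: [480.9, -15.7, 34.9]
eef_rot: [-3.141, 0.001, 3.096]
wrist_force: [2.0, -3.6, 2.4]
finger_gap: 66.0
```

```bash
python3 - <<'E'
from h import *
print(read_state()["clock"])
p=camera("side"); crop(p,240,80,500,280,3,"side6.png")
p=camera("top"); crop(p,230,20,430,290,3,"top6.png")
p=camera("wrist"); cv2.imwrite("pics/w6.png",p["image"][:,:,::-1])
E
```

```text
11.8
```

View pics/side6.png

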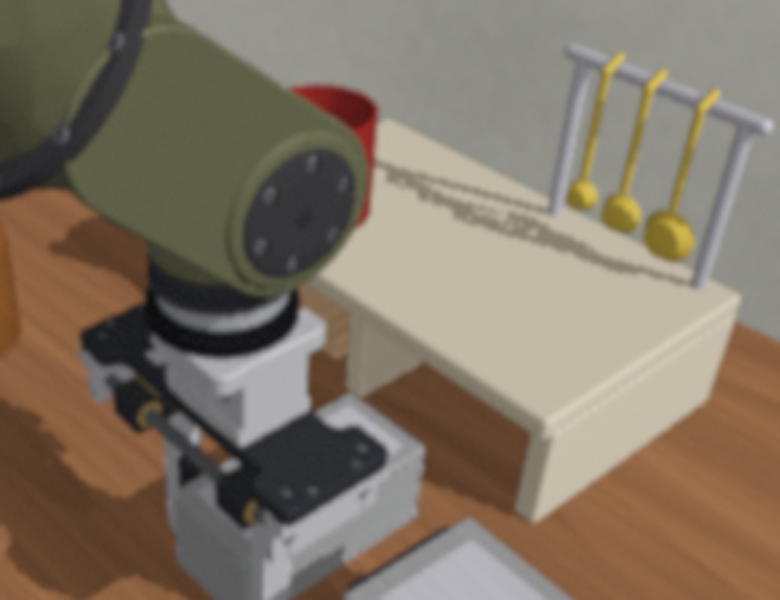

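View pics/top6.png

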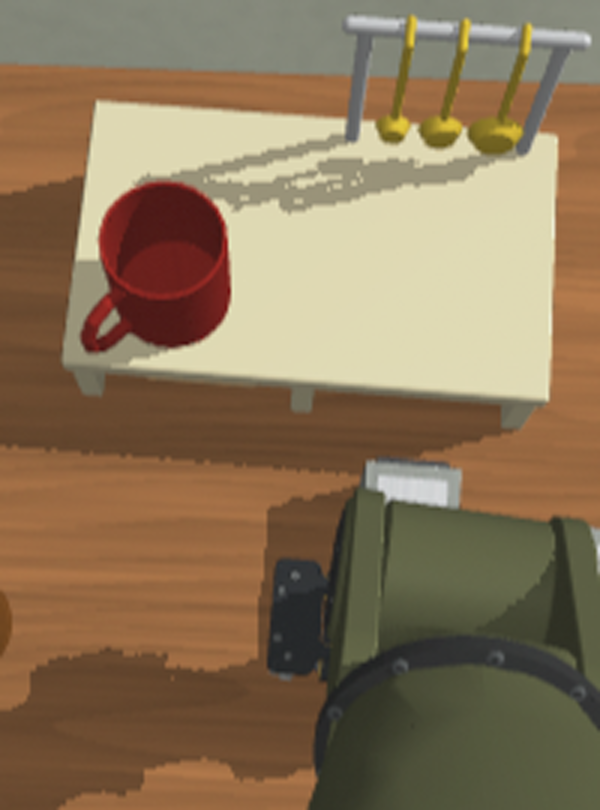

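View pics/w6.png

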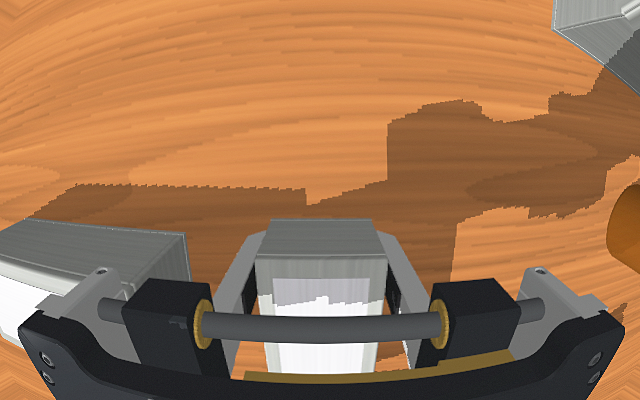

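Emit:
{"method": "jog_arm", "body": {"increments": [[-1.2,0.1,0,0,0,0,6.0],[-1.2,0,0,0,0,0,6.0],[-1.2,0,0,0,0,0,6.0],[-1.2,0,0,0,0,0,6.0],[-1.2,0,0,0,0,0,6.0],[-1.2,0,0,0,0,0,6.0],[-1.2,0,0,0,0,0,6.0],[-1.2,0,0,0,0,0,6.0],[-1.2,0,0,0,0,0,6.0],[0,0,0,0,0,0,6.0]]}}

```text
clock: 13.2
eef_pos: [588.7, -17.6, 34.8]
eef_rot: [3.141, 0.001, 3.098]
wrist_force: [3.6, 0.6, 0.3]
finger_gap: 65.8
```

```bash
python3 - <<'E'
from h import *
p=camera("side"); crop(p,240,80,500,280,3,"side7.png")
p=camera("top"); crop(p,230,20,430,290,3,"top7.png")
E
```

```text
(no output)
```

View pics/side7.png

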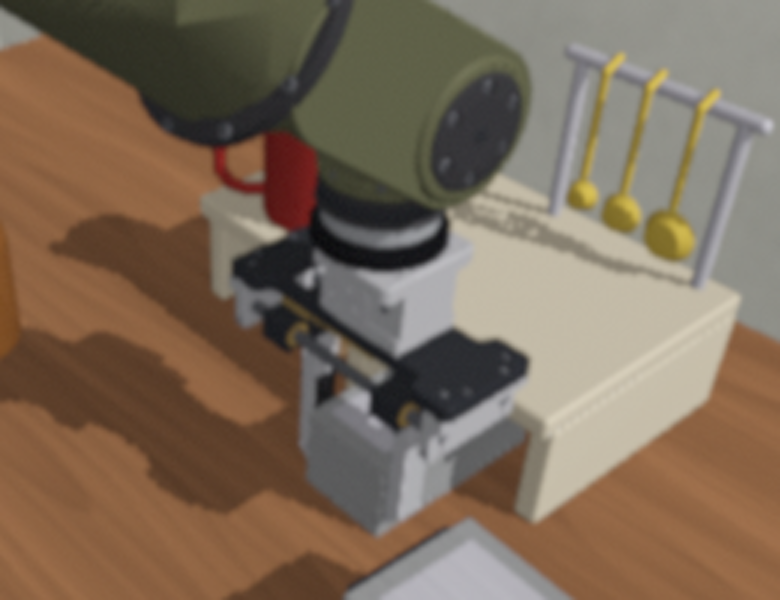

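View pics/top7.png

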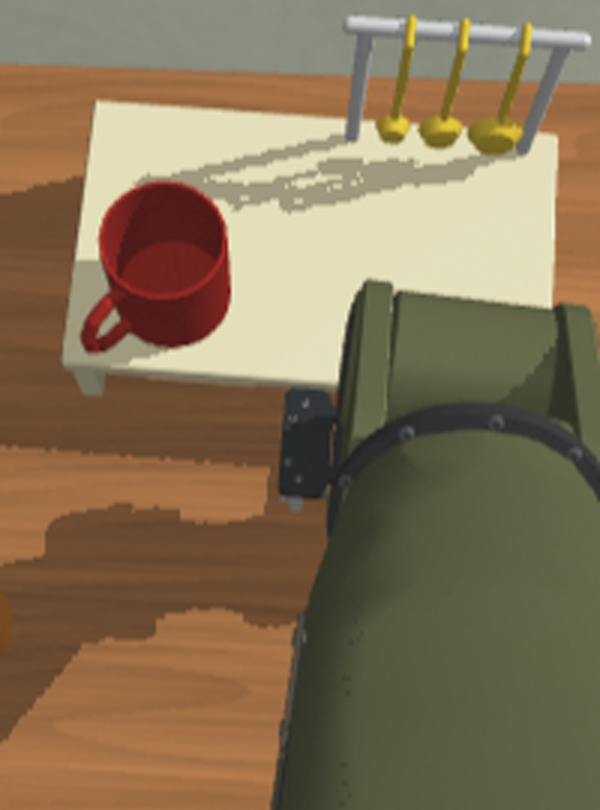

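Emit:
{"method": "jog_arm", "body": {"increments": [[-1.0,0,0,0,0,0,6.0],[-1.0,0,0,0,0,0,6.0],[-1.0,0,0,0,0,0,6.0],[-0.8,0,0,0,0,0,6.0],[0,0,0,0,0,0,6.0],[0,0,0,0,0,0,8.4],[0,0,0,0,0,0,8.4],[0,0,0,0,0,0,8.4],[1.5,0,0,0,0,0,8.4],[2.5,0,0,0,0,0,8.4],[2.5,0,0,0,0,0,8.4],[2.5,0,0,0,0,0,8.4],[2.5,0,-5,0,0,0,4],[2.5,0,-5,0,0,0,4],[2.5,0,-5,0,0,0,4],[0,0,0,0,0,0,4]]}}

```text
clock: 15.3
eef_pos: [461.6, -12.4, 188.4]
eef_rot: [-3.141, 0.007, 3.098]
wrist_force: [0.6, 0.5, 0.1]
finger_gap: 47.3
```

```bash
python3 - <<'E'
from h import *
p=camera("side"); crop(p,240,80,500,280,3,"side8.png")
p=camera("top"); crop(p,230,20,430,290,3,"top8.png")
E
```

```text
(no output)
```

View pics/side8.png

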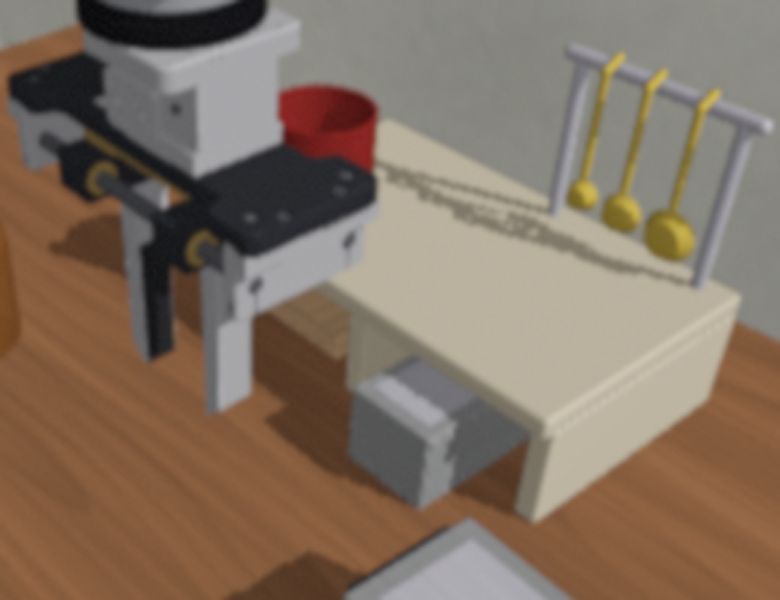

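View pics/top8.png

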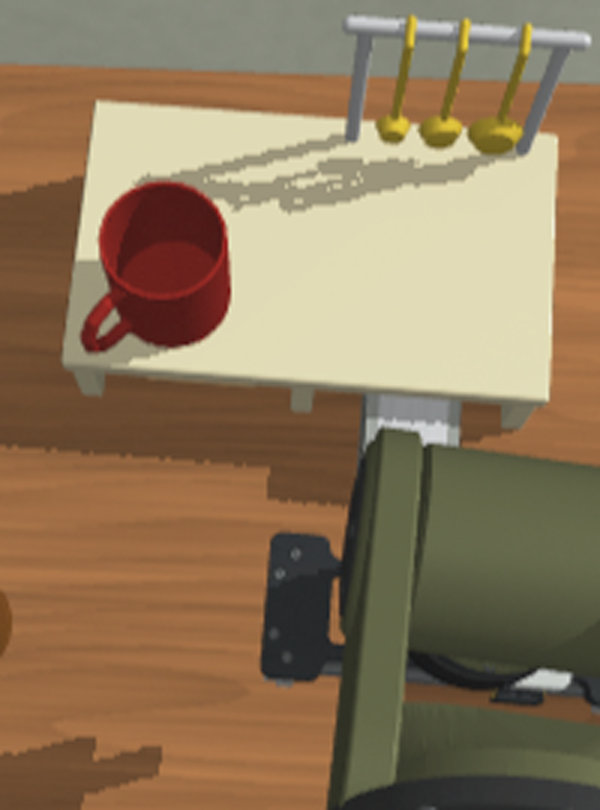

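Emit:
{"method": "jog_arm", "body": {"increments": [[0,0,5,0,0,0,4],[0,0,5,0,0,0,4],[0,0,4.7,0,0,0,4],[-3,0,0,0,0,0,4],[-3,0,0,0,0,0,4],[-3,0,0,0,0,0,4],[-2,0,0,0,0,0,4],[-1.0,0,0,0,0,0,4],[-0.8,0,0,0,0,0,4],[-0.8,0,0,0,0,0,4],[-0.8,0,0,0,0,0,4],[-0.8,0,0,0,0,0,4],[-0.8,0,0,0,0,0,4],[-0.7,0,0,0,0,0,4],[0,0,0,0,0,0,4]]}}

```text
clock: 17.27
eef_pos: [628.8, -19.7, 37.8]
eef_rot: [3.142, 0.001, 3.098]
wrist_force: [-0.1, 0.1, 0.0]
finger_gap: 40.0
```

```bash
python3 - <<'E'
from h import *
p=camera("side"); crop(p,240,80,500,280,3,"side9.png")
E
```

```text
(no output)
```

View pics/side9.png

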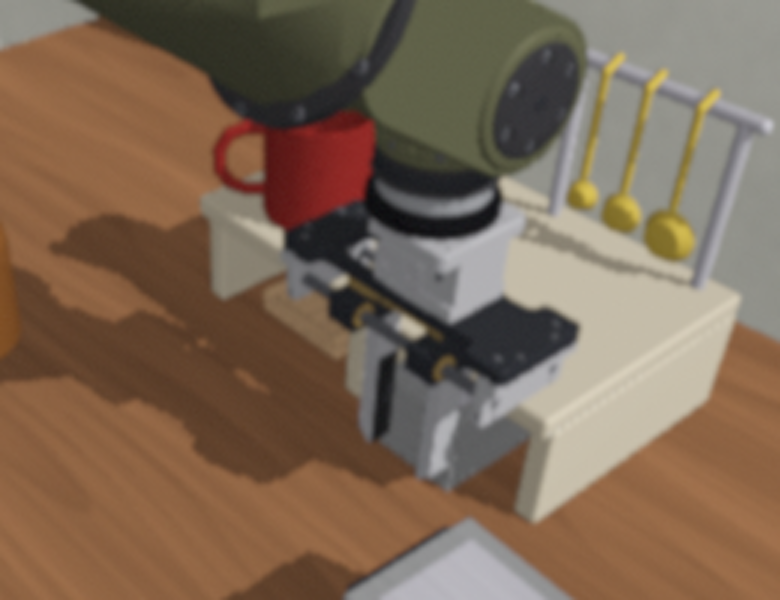

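Emit:
{"method": "jog_arm", "body": {"increments": [[1,0,0,0,0,0,4],[4,0,0,0,0,0,4],[4,0,-4,0,0,0,4],[4,0,-5,0,0,0,4],[2,0,-5,0,0,0,4],[0,4,-4,0,0,0,4],[0,5,0,0,0,0,4],[0,5,0,0,0,0,4],[0,5,0,0,0,0,4],[0,5,0,0,0,0,4],[0,0,0,0,0,0,4]]}}

```text
clock: 18.7
eef_pos: [488.7, 228.8, 216.2]
eef_rot: [3.141, -0.0, 3.101]
wrist_force: [-0.3, 0.4, 0.1]
finger_gap: 39.7
```

```bash
python3 - <<'E'
from h import *
p=camera("top"); crop(p,330,120,430,200,8,"top10.png");crop(p,200,20,440,200,3,"top10b.png")
p=camera("side"); crop(p,320,160,450,260,6,"side10.png")
E
```

```text
(no output)
```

View pics/top10.png

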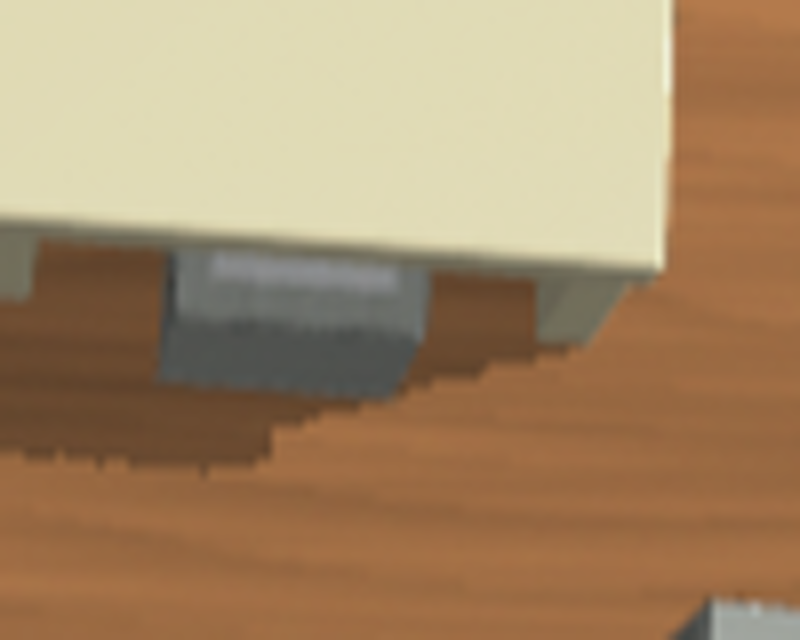

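View pics/top10b.png

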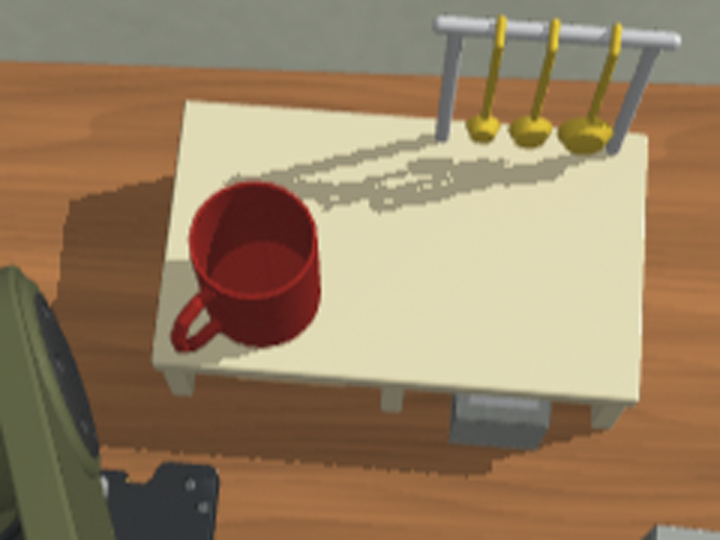

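View pics/side10.png

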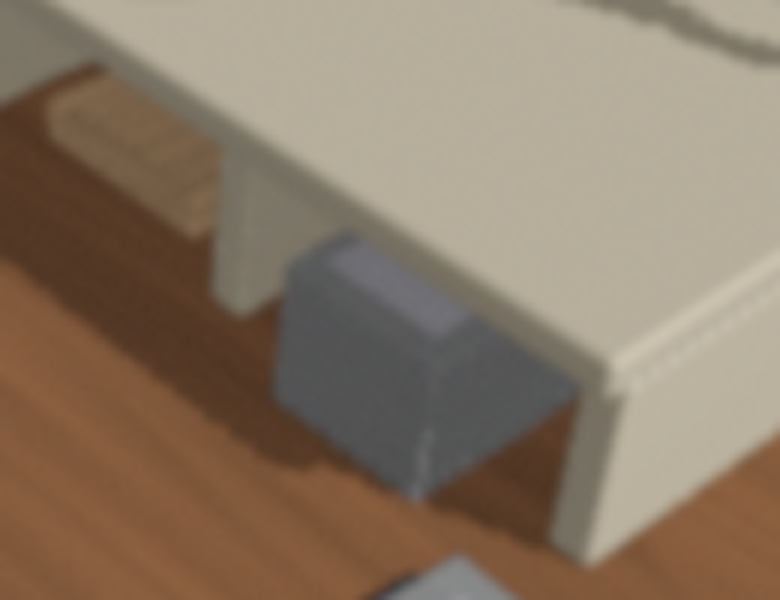

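```bash
cat > m.py <<'E'
from h import *
import fit
from fit import px,pl,rz
def unpl(P,v):return (np.asarray(P)-[v[0],v[1],0])@rz(v[2])
from scipy.optimize import least_squares
T=camera("top");S=camera("side")
# single-camera shelf fits
ft=least_squares(lambda v:fit.shres(v)[:8],fit.q.x).x; fs=least_squares(lambda v:fit.shres(v)[8:],fit.q.x).x
print(ft,fs)
def rep(cam,pts,off,v):
    for u,z in pts:
        w=back(cam,px([u],*off)[0],z);print(u,z,w.round(1),unpl([w],v)[0].round(1)-[-100,-78.5,0],unpl([w],fit.q.x)[0].round(1)-[-100,-78.5,0])
E
python3 - <<'E'
from m import *
o=(330,120,8)
rep(T,[((168,322),60),((418,342),60),((160,378),0),((390,400),0),((20,219),92),((655,265),92)],o,ft)
rep(S,[((290,270),60),((438,338),60),((274,395),0),((415,500),0),((220,140),92),((605,360),92),((218,148),76),((600,385),76)],(320,160,6),fs)
E
```

```text
tin [ 4.83783e+02  8.87510e+01 -2.13000e-01  1.37100e+00]
[[-1.4, -0.5], [0.1, 0.2], [-0.6, -0.8], [0.2, -0.5], [-0.1, -1.0], [-0.4, 2.7], [0.3, 0.7], [1.2, -0.1], [-0.6, 0.4], [-0.3, 0.6]]
shelf [ 7.50532e+02  5.28900e+01 -4.30000e-02]
[[-1.6, -0.8], [0.5, 1.0], [-0.8, -0.5], [0.7, -0.6], [0.6, -0.5], [1.5, -0.8], [-1.7, -0.0], [-0.3, -0.1], [-0.1, 1.8]]
bay front [[647.21747247 -21.19299534   0.        ]]
[ 7.50204915e+02  5.22808179e+01 -3.84880016e-02] [ 7.51617310e+02  5.35488892e+01 -4.87675114e-02]
(168, 322) 60 [636.8  14.6  60. ] [-11.9  36.5  60. ] [-12.   35.3  60. ]
(418, 342) 60 [634.  -50.3  60. ] [-12.1 -28.4  60. ] [-11.9 -29.6  60. ]
(160, 378) 0 [640.7  11.9   0. ] [-7.9 34.   0. ] [-7.9 32.8  0. ]
(390, 400) 0 [637.  -52.1   0. ] [ -9.2 -30.2   0. ] [ -8.9 -31.4   0. ]
(20, 219) 92 [651.6  54.8  92. ] [ 1.3 77.2 92. ] [ 1.  76.1 92. ]
(655, 265) 92 [ 645.9 -104.2   92. ] [  1.8 -81.9  92. ] [  2.3 -83.   92. ]
(290, 270) 60 [637.4  10.2  60. ] [-12.   29.6  60. ] [-11.2  30.9  60. ]
(438, 338) 60 [647.2 -43.6  60. ] [  0.4 -23.6  60. ] [  1.  -22.4  60. ]
(274, 395) 0 [640.8  14.6   0. ] [-8.8 34.2  0. ] [-8.  35.5  0. ]
(415, 500) 0 [638.  -50.7   0. ] [ -8.4 -31.2   0. ] [ -7.9 -29.9   0. ]
(220, 140) 92 [639.   45.9  92. ] [-12.1  65.4  92. ] [-11.1  66.7  92. ]
(605, 360) 92 [ 644.3 -103.2   92. ] [  0.4 -83.2  92. ] [  0.6 -82.   92. ]
(218, 148) 76 [651.7  58.   76. ] [ 0.  78.1 76. ] [ 1.  79.3 76. ]
(600, 385) 76 [650.8 -99.7  76. ] [  6.8 -79.5  76. ] [  7.  -78.3  76. ]
```

Emit:
{"method": "jog_arm", "body": {"increments": [[0,-5,0,0,0,0,4],[0,-5,0,0,0,0,4],[0,-5,0,0,0,0,4],[0,-5,0,0,0,0,4],[0,-4,0,0,0,0,4],[0,0,4,0,0,0,4],[0,0,5,0,0,0,4],[0,0,5,0,0,0,4],[0,0,4,0,0,0,4],[-4,0,0,0,0,0,4],[-4,0,0,0,0,0,4],[-4,0,0,0,0,0,4],[-2,0,0,0,0,0,4],[-0.5,0,0,0,0,0,4],[-0.4,0,0,0,0,0,4],[-0.3,0,0,0,0,0,4],[-0.3,0,0,0,0,0,4],[-0.4,0,0,0,0,0,4],[0,0,0,0,0,0,4]]}}

```text
clock: 21.38
eef_pos: [638.5, -20.1, 36.6]
eef_rot: [-3.142, 0.001, 3.098]
wrist_force: [0.8, -0.3, -0.5]
finger_gap: 40.0
```

Emit:
{"method": "jog_arm", "body": {"increments": [[1,0,0,0,0,0,4],[4,0,0,0,0,0,4],[4,0,-4,0,0,0,4],[4,0,-5,0,0,0,4],[3,0,-5,0,0,0,4],[0,4,-4,0,0,0,4],[0,5,0,0,0,0,4],[0,5,0,0,0,0,4],[0,5,0,0,0,0,4],[0,5,0,0,0,0,4],[0,0,0,0,0,0,4]]}}

```text
clock: 22.75
eef_pos: [488.8, 228.9, 214.9]
eef_rot: [3.141, -0.0, 3.101]
wrist_force: [0.3, -1.6, -0.2]
finger_gap: 39.8
```

```bash
python3 - <<'E'
from h import *
p=camera("top"); crop(p,330,120,430,200,8,"top11.png");crop(p,130,20,530,320,2,"top11b.png")
p=camera("side"); crop(p,320,160,450,260,6,"side11.png")
E
```

```text
(no output)
```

View pics/top11.png

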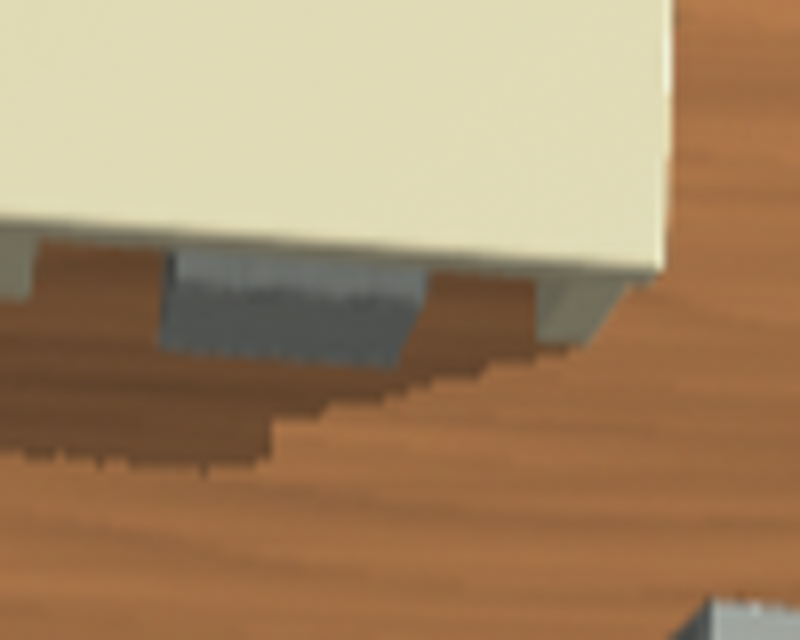

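View pics/side11.png

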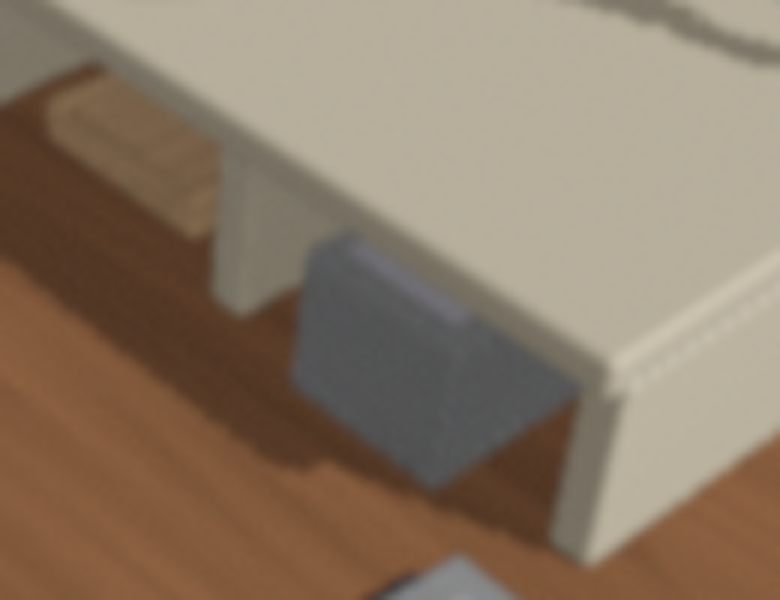

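View pics/top11b.png

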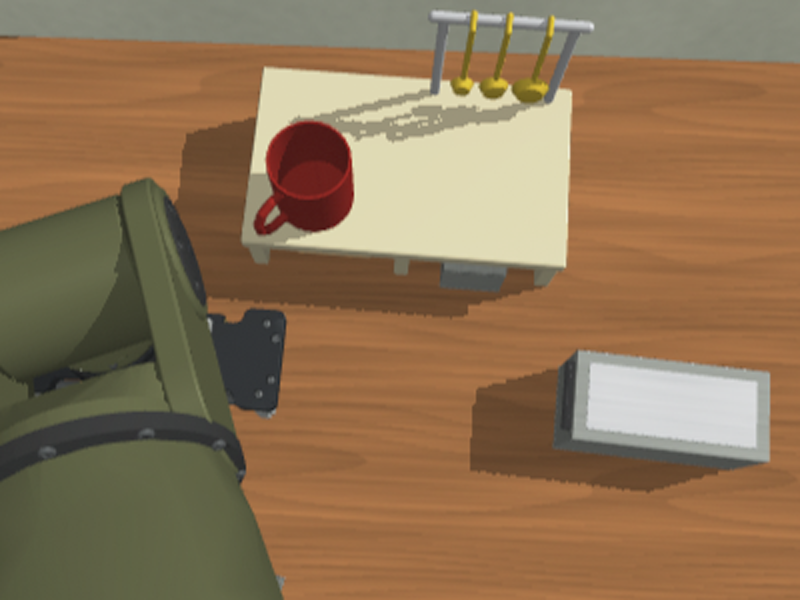

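```bash
python3 - <<'E' | tail -12
from m import *
o=(330,120,8)
rep(T,[((170,286),60),((422,304),60),((160,348),0),((396,368),0),((20,219),92),((655,265),92),((20,240),76),((640,277),76)],o,ft)
rep(S,[((292,383),0),((432,490),0),((312,245),60),((470,335),60)],(320,160,6),fs)
E
```

```text
(170, 286) 60 [646.7  14.3  60. ] [-2.  36.6 60. ] [-2.1 35.5 60. ]
(422, 304) 60 [644.4 -51.3  60. ] [ -1.7 -29.   60. ] [ -1.5 -30.2  60. ]
(160, 348) 0 [649.5  12.1   0. ] [ 0.9 34.5  0. ] [ 0.8 33.4  0. ]
(396, 368) 0 [646.3 -53.7   0. ] [  0.3 -31.4   0. ] [  0.5 -32.6   0. ]
(20, 219) 92 [651.6  54.8  92. ] [ 1.3 77.2 92. ] [ 1.  76.1 92. ]
(655, 265) 92 [ 645.9 -104.2   92. ] [  1.8 -81.9  92. ] [  2.3 -83.   92. ]
(20, 240) 76 [651.9  54.2  76. ] [ 1.6 76.6 76. ] [ 1.4 75.5 76. ]
(640, 277) 76 [ 648.4 -104.2   76. ] [  4.3 -81.8  76. ] [  4.8 -82.9  76. ]
(292, 383) 0 [649.9  14.7   0. ] [ 0.3 34.7  0. ] [ 1.1 35.9  0. ]
(432, 490) 0 [645.7 -51.4   0. ] [ -0.7 -31.5   0. ] [ -0.2 -30.3   0. ]
(312, 245) 60 [652.4  14.3  60. ] [ 2.8 34.4 60. ] [ 3.6 35.7 60. ]
(470, 335) 60 [655.8 -49.3  60. ] [  9.3 -28.9  60. ] [  9.8 -27.7  60. ]
```

```bash
python3 - <<'E'
from h import *
p=camera("side"); 
for t in["mug","rest","jar"]:
    for r in recognise(p,t)[:1]: print(t,round(r["conf"],2),c2w(p,r["centre"]).round(0))
print(read_state()["wrist_force"]); print(sign_off())
E
```

```text
mug 0.73 [689. 139. 147.]
rest 0.92 [689. 139.  12.]
jar 0.6 [478. 271.  82.]
[ 0.09965875  0.5830753  -0.42138842]
the job is handed in; nothing more can be done
None
```

The tea tin's lid is shut and the tin is in the right-hand bay, front end flush with the shelf's front edge. I handed the job in at about 23 s.

- **Lid:** I pushed it shut with the closed fingertips on its outer face. Pressing it home peaked at about 45 N on the wrist, through the fingertips only.
- **Slide:** I gripped the tin near its front end, turned it in line with the bay and slid it hinge end first along the counter until its front stuck out about 34 mm. I then let go and pushed the front face in with two fingers.
- **Position in the bay:** measured at the tin's bottom front corners, both cameras put the front within about 1 mm of the shelf's edge. The front is square to the bay within about 0.02 rad and off-centre by about 2 mm.
- **Clearance:** wrist forces stayed low during the slide and push, and the pictures show no contact with the underside or uprights.
- **Other objects:** the mug, rest and jar were found within 2 mm of where they started. The gripper was touching nothing when I handed in.
- **Checks that disagreed:** two readings of the tin's upper front edge in the side view gave 3 and 9 mm too far in. That edge is blurred there, so I relied on the bottom corners and the top view, which read within about 2 mm.

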